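# Snap the hitch hook onto the hidden pin

## Task

Pick up the steel snap hook, feel along inside the covered hitch rail for the upright pin hidden there, and push the hook's mouth straight onto that pin until the sprung latch has been pushed open and has flipped shut behind it. Then tug the hook firmly straight back against the shut latch for about half a second to prove that it holds, and let go, leaving it hitched and lying flat on the rail's base plate. Leave the pliers, spray can and glue bottle where they are.

Things in the scene. Friction and masses are not known exactly. Their poses are not given: they have to be found in the camera images.
- hook: Loose flat steel snap hook, 200x60x22 mm, 0.3 to 0.55 kg, flat on the bench left or right of the rail. Origin: underside, mid of the grip; +x along the shank to the mouth, z up. Shank bar 26 mm wide (y +-13) from x=-20 to 40; boss on its tail to x=-56; crown x=40..60; two jaws from there to x=143.5, inner faces y=+-15 (throat 30 wide), outer faces y=+-30. Reads None while held.
- grip (a point): Mid of the hook's shank, 11 mm above its underside (hook origin). Grip here from above across y (26 mm) and hard (60 N): side loads on the jaw tips try to turn the hook in the fingers. The hook balances here (centre of mass within 8 mm).
- latch (a joint): Sprung bar across the mouth, 7 mm thick, pivot in the -y jaw at hook x=119, y=-19, reaching to y=14. 0 = shut, 1.5 = folded inwards along that jaw; it swings only inwards. A pin pushed in through the mouth folds it (3 to 8 N); it springs shut only once the pin is within about 11 mm of home. Shut, it keeps the pin in, with 40 mm of free play: tugged back, the seat stands 40 mm in front of the pin.
- seat (a point): Where the axis of the pin is when fully home in the hook's throat: hook x=68, y=0, z=11 mm. The throat's bottom, 8 mm behind it, then stops the hook hard. A firm tug back against the shut latch is 10 to 20 N, kept up for half a second.
- mouth (a point): Middle between the hook's rounded jaw tips: hook x=140, y=0, z=11 mm.
- hitch: Fixed dark steel hitch rail, 220 mm wide (y +-110). Origin on the bench below its pin line, x from the open front to the back, y along it, z up. Base plate 8 mm thick, x=-110..88; cover plate x=-22..88, underside z=42, top 50 (front bead to 55); wall at the back, inner face x=80; front and both ends open. Its countersunk bolts stand no prouder than the plate.
- pin_line (a point): Middle of the rail's pin line (rail x=0, y=0, z=25). One upright pin, 16 mm across, from base plate to cover, is clamped rigidly somewhere on this line at rail y from -28 to 28 mm. Its place is not reported and the cover hides it from above: find it by touch (slide a jaw's outer face sideways against it with a few N) or look in at the front.
- lip (a point): Middle of the rail's front opening below the cover's edge: rail x=-22, y=0, z=25. The gap is z=8..42; the 22 mm thick hook goes in level, mouth first, along the rail's +x.
- pliers: Loose red-handled pliers, 60x190x13 mm, flat on the bench on the side of the rail where the hook is not. Origin: centre of the underside. Leave alone.
- spray_can: Loose spray can, 56 mm across, 203 mm high, standing behind on the left. Origin: centre of the underside. Leave alone.
- glue_bottle: Loose glue bottle, 57 mm across, 155 mm high, standing behind on the right. Origin: centre of the underside. Leave alone.

How it is judged:
On the way, in this order (a step that is already met when the one before it is completed fails the run):
1. the latch is pushed open (over 0.6 rad) with the hook's mouth under the cover, at the pin (value of joint latch above 0.6 rad and x of seat in the frame of hitch above -0.06 m and y of seat in the frame of hitch between -0.045 and 0.045 m and z of seat in the frame of hitch between 0.012 and 0.038 m), for 0.02 s.
2. the latch is shut again (under 0.12 rad) with the pin in the throat: seat not more than 30 mm short of the pin line (value of joint latch below 0.12 rad and x of seat in the frame of hitch above -0.03 m and y of seat in the frame of hitch between -0.045 and 0.045 m and z of seat in the frame of hitch between 0.012 and 0.038 m), for 0.05 s.
3. the hook is tugged back against the pin with over 8 N while the latch stays shut, its seat 33 to 47 mm in front of the pin line (value of joint latch below 0.12 rad and x of seat in the frame of hitch between -0.047 and -0.033 m and contact force between hook and hitch above 8 N and y of seat in the frame of hitch between -0.045 and 0.045 m and z of seat in the frame of hitch between 0.012 and 0.038 m), for 0.2 s.
At the end, for the whole second after the job is handed in: Hook at rest, flat on the base plate (within 0.06 rad, seat 15 to 24 mm above the bench), latch shut (under 0.12 rad), the pin in the throat: seat between 47 mm in front of and 8 mm behind the pin line, within 45 mm of the rail's middle (value of joint latch below 0.12 rad and x of seat in the frame of hitch between -0.047 and 0.008 m and y of seat in the frame of hitch between -0.045 and 0.045 m and z of seat in the frame of hitch between 0.015 and 0.024 m and angle between hook's own z axis and vertical below 0.06 rad and linear speed of hook below 0.01 m/s); the robot touches nothing.
It fails at once if pliers moved more than 30 mm (distance of pliers from where it was at the start of the episode above 0.03 m).
It fails at once if spray can moved more than 30 mm (distance of spray_can from where it was at the start of the episode above 0.03 m).
It fails at once if glue bottle moved more than 30 mm (distance of glue_bottle from where it was at the start of the episode above 0.03 m).
It also fails if it takes over 51 s, if anything falls off the work surface, if the arm or the gripper's body presses on something with over 40 N, if the wrist force passes 120 N, or if a joint passes its speed limit or range.

## Robot

A 6-joint arm with a two-finger parallel gripper is mounted at the origin on a cart in front of the work surface, level with it; the furniture and walls round the work are solid. World frame = base frame: x ahead of the robot, y to its left, z up, the work surface at z = 0. Lengths are in m, angles in rad, forces in N, time in s.
With the tool pointing down it reaches from about 0.35 to 0.775 m from the base axis. Payload 5.5 kg.
Tool frame: the origin (TCP) lies at the very end of the fingers, on their centre line; the grasp point (between the pads) lies 19 mm behind it; z points along the fingers, y is the line along which they close (so a half turn about z gives the same grasp; the last joint's range is limited). The gripper opens to 85 mm and grips with 20 to 120 N. Pads are 22 mm wide; open, the fingers measure 114 mm over their backs; the gripper's body (76 mm by 85 mm) begins 54 mm behind the grasp point. The pads swing forward as they close: fully open they stand 13 mm farther back than shut.
Start: joints at [-1.347, 0.313, 0.046, 1.304, 0, 1.431], TCP at [0.205, -0.537, 0.231] pointing down, gripper open.
Joint ranges: [-2.76, 2.76], [-0.86, 1.69], [-1.03, 1.26], [-2.2, 2.34], [-1.47, 1.5], [-3.14, 3.14]. Speed limits (rad/s): [2.57, 2.57, 3.14, 3.14, 3.14, 3.14].

## Interface

Orientations are given as a unit quaternion [w, x, y, z].
In Python, from workcell import get_state, read_camera, hand_in gives the robot as it stands.
- The arm moves only by the tool send_rows, never from a script. Its argument "increments" is a list of rows, each an object of numbers: "dx", "dy", "dz": the shift along the world's x, y, z in units of 25 mm (1.0 is 25 mm); "roll": the turn about the world's z in units of 8 degrees (1.0 is 8 degrees); "claw": the opening, from -1 (shut) to 1 (fully open). In form: [{"dx": .., "dy": .., "dz": .., "roll": .., "claw": ..}, ...]. A call has exactly 5 rows; each row is the pose to reach, as a shift and turn from the pose commanded when the call began; what a row does not reach only later rows make up. A row lasts 1/8 s, in which the tool goes at most 62.5 mm and 10.7 degrees, less where a joint would pass 70% of its speed; a pose out of reach is approached as far as the arm can. A call with a gripper value outside its range is refused whole. The fingers move at their own pace and stop on an object; "grip_force" is the grip in N (left out, the last holds). Time passes only in rows, so rows that repeat a pose let the fingers close, or fill a call up. It gives the time, the measured TCP pose, the force, the opening and the grip force at its end, in the units of the state.
- get_state(): the state, without advancing time (a new reading comes with each control period).
- read_camera(name): name is "scene" or "top" or "wrist"; returns a dict with "image" (480x640x3 uint8, blue, green, red), "fx", "fy", "cx", "cy" (pixels), "world_to_cam" (4x4, takes a point from world to camera coordinates). Camera axes: x right, y up, looking along -z (the intrinsics and any distortion apply to the point x, -y, -z); pixel columns grow to the right and rows downward; lengths in m; the calibration is good to about 2 mm. The wrist camera is an equidistant fisheye: a pixel r from the principal point sees the ray r / f radians off the axis. A picture is of the moment at which its call begins. There is no depth.
- hand_in(): hands the job in; it is judged then, once.
The state is a dict: "clock": time; "joint_pos": joint angles; "qvel": joint speeds; "tau": joint torques, N m; "tcp_pos": TCP position; "orientation": TCP orientation; "wrist_force": force on the tool from outside, world axes, zero at the start; "ft_torque": the same for the moment, N m; "finger_gap": finger opening in m; "grip_force": force on a finger pad.
Only numpy, scipy, OpenCV 4.12 (cv2) and the standard library are available. Lean on these libraries where they do the work, as an engineer would, in place of code of your own. Each camera call takes 0.05 s, during which the arm holds its last target. There are 200 camera calls.

## Working session

There is one attempt and no reset: what is moved stays moved. The work goes in short steps, Python scripts to look and compute and a tool call to move; the robot and the scene stay as the last step left them, time stands still between calls to the robot, and variables do not carry over. Pictures are saved under pics/ and viewed, at most 10 in all, crops included, and the job is handed in when it is done.

Besides the shell and the picture viewer there is one more tool, called after "Call:" in YAML: its name, and indented under it one key for each argument. send_rows: Moves the arm, as the interface text tells. Its arguments: {"type":"object","properties":{"increments":{"type":"array","items":{"type":"object","properties":{"dx":{"type":"number"},"dy":{"type":"number"},"dz":{"type":"number"},"roll":{"type":"number"},"claw":{"type":"number"}}}},"grip_force":{"type":"number"}},"required":["increments"]}

```bash
ls; mkdir -p pics
cat > h.py <<'E'
import numpy as np, cv2
from workcell import get_state, read_camera, hand_in
def pix2plane(c,u,v,z):
    M=np.array(c["world_to_cam"]);R=M[:3,:3];t=M[:3,3]
    d=R.T@np.array([(u-c["cx"])/c["fx"],-(v-c["cy"])/c["fy"],-1]);o=-R.T@t
    return o+d*(z-o[2])/d[2]
def proj(c,p):
    q=np.array(c["world_to_cam"])@np.append(p,1);return c["cx"]-c["fx"]*q[0]/q[2],c["cy"]+c["fy"]*q[1]/q[2]
E
python3 - <<'E'
from h import *
import json
for n in("top","scene"):
    c=read_camera(n);cv2.imwrite(f"pics/{n}.png",c["image"])
    M=np.array(c["world_to_cam"]);print(n,c["fx"],c["cx"],c["cy"],(-M[:3,:3].T@M[:3,3]).round(3),M[:3,:3].round(3).tolist())
    json.dump({k:np.array(c[k]).tolist() for k in("fx","fy","cx","cy","world_to_cam")},open(n+".json","w"))
print(get_state())
E
```

```text
pics
top 453.1019150000453 317.8378109498809 237.84712853039142 [ 0.367 -0.029  1.196] [[0.028, -1.0, 0.007], [0.989, 0.028, 0.142], [-0.142, 0.003, 0.99]]
scene 518.6012317570834 314.4729844631466 232.96648658563828 [-0.169  0.635  0.942] [[-0.682, -0.731, 0.005], [0.498, -0.459, 0.736], [-0.536, 0.505, 0.677]]
{'clock': 0.1, 'joint_pos': array([-1.34660879e+00,  3.13953393e-01,  4.50691409e-02,  1.30362883e+00,
       -1.16370610e-05,  1.43120282e+00]), 'qvel': array([ 0.00066858, -0.00073342,  0.00286709, -0.00070039,  0.0014385 ,
       -0.00101942]), 'tau': array([ 1.39921827e-03, -4.81723559e+01,  2.99244404e+01,  1.26812179e-02,
       -3.18362036e-04,  1.74999514e-05]), 'tcp_pos': array([ 0.20447446, -0.53690201,  0.23047249]), 'orientation': array([-8.57364906e-04,  9.83503113e-01,  1.80889166e-01, -4.21093550e-05]), 'wrist_force': array([-0.79421372,  0.60480375, -0.43385277]), 'ft_torque': array([-0.00497669,  0.04561542,  0.02838978]), 'grip_force': 0.0, 'finger_gap': 0.08520172479232124}
```

View pics/top.png

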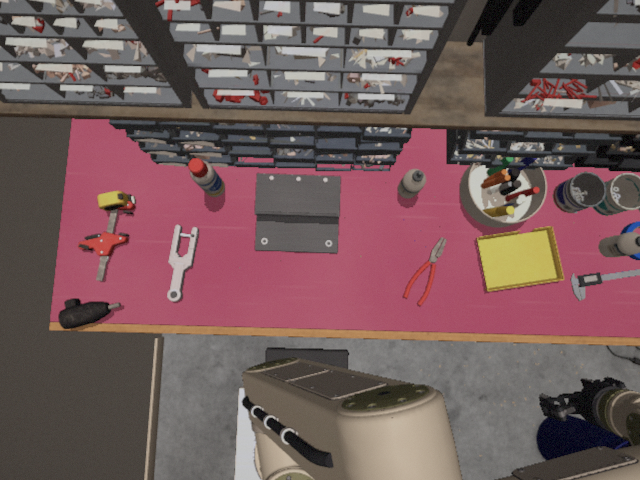

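View pics/scene.png

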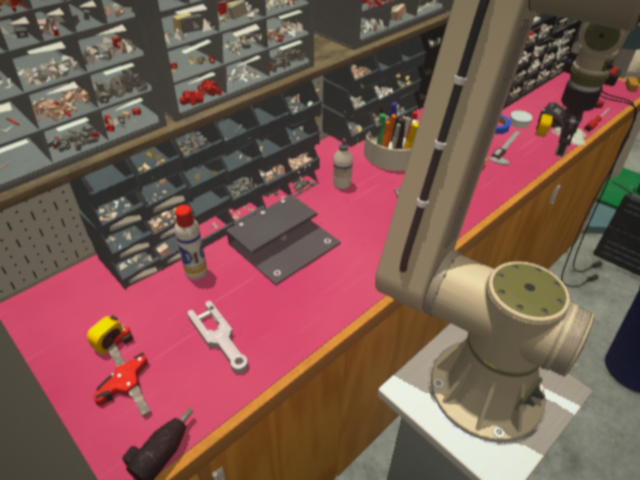

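The top view shows the hook left of the rail, from its tail at (175,296) to its jaw tips at (184,228), mouth pointing away from the robot. The rail spans (256..340, 175..252), the pliers lie to its right, and the can and bottle stand behind. I'll enlarge the hook and rail.

Run:
```python
from h import *
im=cv2.imread("pics/top.png")
cv2.imwrite("pics/c1.png",cv2.resize(im[160:310,155:355],None,fx=4,fy=4,interpolation=cv2.INTER_CUBIC))
```

```text
(no output)
```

View pics/c1.png

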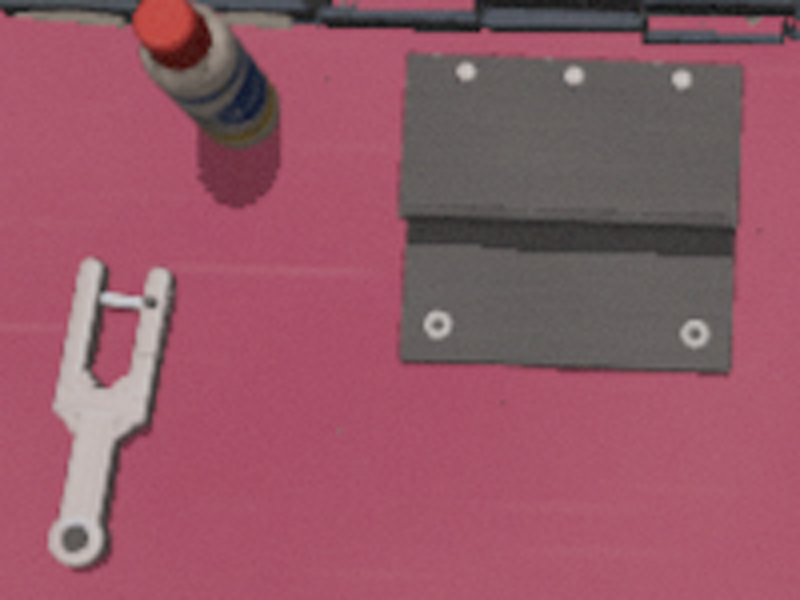

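```bash
cat > m.py <<'E'
from h import *
import json
c=json.load(open("top.json"))
P=lambda x,y,z:pix2plane(c,(x+.5)/4-.5+155,(y+.5)/4-.5+160,z)[:2]
def fit(L,W):
    L=np.array(L);W=np.array(W);a=L-L.mean(0);b=W-W.mean(0)
    th=np.arctan2((a[:,0]*b[:,1]-a[:,1]*b[:,0]).sum(),(a*b).sum())
    R=np.array([[np.cos(th),-np.sin(th)],[np.sin(th),np.cos(th)]]);t=W.mean(0)-R@L.mean(0)
    print("origin",t.round(4),"yaw",np.degrees(th).round(2),"res mm",((W-L@R.T-t)*1000).round(1).tolist())
    return t,th
rail=fit([(-110,110),(-110,-110),(88,110),(88,-110),(-22,110),(-22,-110)]*np.array([1e-3]),[P(402,361,.008),P(729,372,.008),P(408,53,.05),P(742,66,.05),P(400,217,.055),P(736,228,.055)])
hook=fit(np.array([(143.5,22.5),(143.5,-22.5),(-56,0),(119,-19),(60,30),(60,-30)])*1e-3,[P(92,258,.022),P(162,267,.022),P(75,569,.022),P(150,302,.022),P(56,405,.022),P(147,422,.022)])
E
python3 m.py
```

```text
origin [0.6099 0.0242] yaw -0.37 res mm [[0.6, -2.3], [0.8, 2.1], [-0.4, -1.1], [-1.2, 1.2], [-0.1, -2.4], [0.4, 2.4]]
origin [0.411  0.3282] yaw -5.58 res mm [[5.7, 0.2], [5.4, -1.2], [4.6, -0.4], [6.1, -0.8], [-9.1, 1.0], [-12.6, 1.1]]
```

```bash
sed -i 's/,(60,30),(60,-30)\])\*1e-3/])*1e-3/; s/,P(56,405,.022),P(147,422,.022)//' m.py; python3 m.py
python3 - <<'E'
from h import *
import json
im=cv2.imread("pics/scene.png")[190:290,215:350]
im=np.clip(im.astype(float)*2.5,0,255).astype(np.uint8)
cv2.imwrite("pics/c2.png",cv2.resize(im,None,fx=5.9,fy=5.9,interpolation=cv2.INTER_CUBIC))
c=json.load(open("scene.json"))
for y in(-110,-28,0,28,110):
  for x,z in((-22,42),(-110,8),(0,8)):
    u,v=proj(c,[.6099+x*1e-3,.0242+y*1e-3-x*1e-3*.0065,z*1e-3]);print(y,x,z,round((u-215)*5.9),round((v-190)*5.9))
E
```

```text
origin [0.6099 0.0242] yaw -0.37 res mm [[0.6, -2.3], [0.8, 2.1], [-0.4, -1.1], [-1.2, 1.2], [-0.1, -2.4], [0.4, 2.4]]
origin [0.4165 0.3277] yaw -5.58 res mm [[0.3, 0.7], [-0.0, -0.7], [-0.9, 0.2], [0.6, -0.2]]
-110 -22 42 601 154
-110 -110 8 735 308
-110 0 8 568 187
-28 -22 42 464 237
-28 -110 8 600 398
-28 0 8 433 269
0 -22 42 415 267
0 -110 8 552 430
0 0 8 386 298
28 -22 42 366 297
28 -110 8 503 462
28 0 8 337 328
110 -22 42 214 389
110 -110 8 353 562
110 0 8 188 418
```

View pics/c2.png

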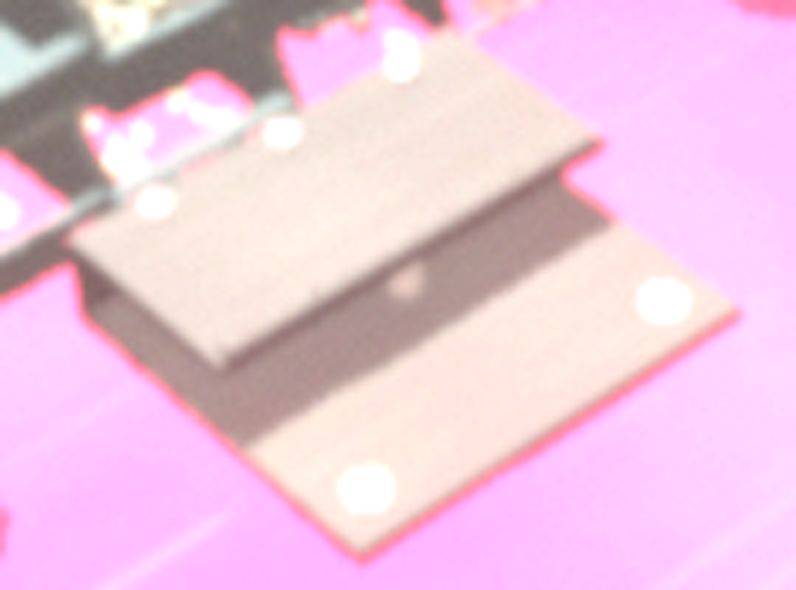

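The bright upright at (388..425, 265..300) in this crop is 36 px (16 mm) wide and stands on the pin line. It matches the pin, at rail y of about -10 mm. That gives the pin at world (0.610, 0.014). The hook's grip point is at (0.4165, 0.328), yaw -5.6°. I'm moving over the hook now.

Call:
send_rows:
  increments:
    - {"dx": 1.6,"dy": 1.8,"roll": 1.28,"claw": 1}
    - {"dx": 3.2,"dy": 3.6,"roll": 2.56,"claw": 1}
    - {"dx": 4.8,"dy": 5.4,"roll": 3.84,"claw": 1}
    - {"dx": 6.4,"dy": 7.2,"roll": 5.12,"claw": 1}
    - {"dx": 8,"dy": 9,"roll": 6.4,"claw": 1}
  grip_force: 60

```text
schema error: expected keys dx, dy, dz, roll, claw
```

Call:
send_rows:
  increments:
    - {"dx": 0.2,"dy": 2.4,"roll": 1.28,"claw": 1}
    - {"dx": 0.4,"dy": 4.8,"roll": 2.56,"claw": 1}
    - {"dx": 0.6,"dy": 7.2,"roll": 3.84,"claw": 1}
    - {"dx": 0.8,"dy": 9.6,"roll": 5.12,"claw": 1}
    - {"dx": 1,"dy": 12,"roll": 6.4,"claw": 1}

```text
schema error: expected keys dx, dy, dz, roll, claw
```

Call:
send_rows:
  increments:
    - {"dx": -0.1,"dy": 2.4,"roll": 1.28,"claw": 1}
    - {"dx": -0.2,"dy": 4.8,"roll": 2.56,"claw": 1}
    - {"dx": -0.3,"dy": 7.2,"roll": 3.84,"claw": 1}
    - {"dx": -0.4,"dy": 9.6,"roll": 5.12,"claw": 1}
    - {"dx": -0.5,"dy": 12,"roll": 6.4,"claw": 1}

```text
schema error: expected keys dx, dy, dz, roll, claw
```

Call:
send_rows:
  increments:
    - {"dx": 1.6,"dy": 1.8,"dz": 0,"roll": 1.28,"claw": 1}
    - {"dx": 3.2,"dy": 3.6,"dz": 0,"roll": 2.56,"claw": 1}
    - {"dx": 4.8,"dy": 5.4,"dz": 0,"roll": 3.84,"claw": 1}
    - {"dx": 6.4,"dy": 7.2,"dz": 0,"roll": 5.12,"claw": 1}
    - {"dx": 8,"dy": 9,"dz": 0,"roll": 6.4,"claw": 1}
  grip_force: 60

```text
clock: 0.72
tcp_pos: [0.4055, -0.3107, 0.231]
orientation: [-0.0, 0.807, 0.59, 0.0]
wrist_force: [0.0, -0.7, 0.4]
finger_gap: 0.0856
grip_force: 0.0
```

Call:
send_rows:
  increments:
    - {"dx": 0.2,"dy": 2.4,"dz": 0,"roll": 1.28,"claw": 1}
    - {"dx": 0.4,"dy": 4.8,"dz": 0,"roll": 2.56,"claw": 1}
    - {"dx": 0.6,"dy": 7.2,"dz": 0,"roll": 3.84,"claw": 1}
    - {"dx": 0.8,"dy": 9.6,"dz": 0,"roll": 5.12,"claw": 1}
    - {"dx": 1,"dy": 12,"dz": 0,"roll": 6.4,"claw": 1}

```text
clock: 1.35
tcp_pos: [0.4293, -0.0105, 0.2312]
orientation: [0.0, 0.473, 0.881, 0.0]
wrist_force: [0.7, -1.1, -0.4]
finger_gap: 0.0852
grip_force: 0.0
```

Call:
send_rows:
  increments:
    - {"dx": -0.1,"dy": 2.4,"dz": 0,"roll": 1.28,"claw": 1}
    - {"dx": -0.2,"dy": 4.8,"dz": 0,"roll": 2.56,"claw": 1}
    - {"dx": -0.3,"dy": 7.2,"dz": 0,"roll": 3.84,"claw": 1}
    - {"dx": -0.4,"dy": 9.6,"dz": 0,"roll": 5.12,"claw": 1}
    - {"dx": -0.5,"dy": 12,"dz": 0,"roll": 6.4,"claw": 1}

```text
clock: 1.98
tcp_pos: [0.4165, 0.2896, 0.2311]
orientation: [0.0, 0.045, 0.999, -0.0]
wrist_force: [1.2, -0.3, 0.4]
finger_gap: 0.0853
grip_force: 0.0
```

Call:
send_rows:
  increments:
    - {"dx": 0,"dy": 1.5,"dz": -1,"roll": -0.05,"claw": 1}
    - {"dx": 0,"dy": 1.52,"dz": -3,"roll": -0.05,"claw": 1}
    - {"dx": 0,"dy": 1.52,"dz": -5,"roll": -0.05,"claw": 1}
    - {"dx": 0,"dy": 1.52,"dz": -6.5,"roll": -0.05,"claw": 1}
    - {"dx": 0,"dy": 1.52,"dz": -7.5,"roll": -0.05,"claw": 1}

```text
clock: 2.6
tcp_pos: [0.4155, 0.3248, 0.0413]
orientation: [-0.001, 0.052, 0.999, -0.001]
wrist_force: [0.9, 0.1, 0.3]
finger_gap: 0.0853
grip_force: 0.0
```

Call:
send_rows:
  increments:
    - {"dx": 0,"dy": 0,"dz": -0.6,"roll": 0,"claw": 1}
    - {"dx": 0,"dy": 0,"dz": -1.1,"roll": 0,"claw": 1}
    - {"dx": 0,"dy": 0,"dz": -1.55,"roll": 0,"claw": 1}
    - {"dx": 0,"dy": 0,"dz": -1.55,"roll": 0,"claw": 0.2}
    - {"dx": 0,"dy": 0,"dz": -1.55,"roll": 0,"claw": -0.2}

```text
clock: 3.22
tcp_pos: [0.4175, 0.3258, 0.0056]
orientation: [0.0, 0.052, 0.999, 0.0]
wrist_force: [-0.1, -0.2, 0.4]
finger_gap: 0.0515
grip_force: 0.0
```

Call:
send_rows:
  increments:
    - {"dx": 0,"dy": 0,"dz": 0,"roll": 0,"claw": -0.6}
    - {"dx": 0,"dy": 0,"dz": 0,"roll": 0,"claw": -1}
    - {"dx": 0,"dy": 0,"dz": 0,"roll": 0,"claw": -1}
    - {"dx": 0,"dy": 0,"dz": 0,"roll": 0,"claw": -1}
    - {"dx": 0,"dy": 0,"dz": 0,"roll": 0,"claw": -1}
  grip_force: 60

```text
clock: 3.85
tcp_pos: [0.4181, 0.3267, 0.0063]
orientation: [0.001, 0.052, 0.999, 0.001]
wrist_force: [-1.2, 0.8, 6.0]
finger_gap: 0.0247
grip_force: 61.1
```

Call:
send_rows:
  increments:
    - {"dx": 0,"dy": 0,"dz": 0.5,"roll": 0,"claw": -1}
    - {"dx": 0,"dy": 0,"dz": 1.2,"roll": 0,"claw": -1}
    - {"dx": 0,"dy": -0.5,"dz": 2,"roll": 0,"claw": -1}
    - {"dx": -0.3,"dy": -1.5,"dz": 2,"roll": 0.2,"claw": -1}
    - {"dx": -0.6,"dy": -3,"dz": 2,"roll": 0.65,"claw": -1}

```text
clock: 4.47
tcp_pos: [0.4017, 0.25, 0.0554]
orientation: [0.0, 0.005, 1.0, -0.0]
wrist_force: [-0.4, -1.1, -4.5]
finger_gap: 0.0249
grip_force: 59.9
```

Call:
send_rows:
  increments:
    - {"dx": 0,"dy": -1.8,"dz": 0,"roll": 0,"claw": -1}
    - {"dx": 0,"dy": -3.6,"dz": 0,"roll": 0,"claw": -1}
    - {"dx": 0,"dy": -5.6,"dz": 0,"roll": 0,"claw": -1}
    - {"dx": 0,"dy": -7.6,"dz": 0,"roll": 0,"claw": -1}
    - {"dx": 0,"dy": -9.5,"dz": 0,"roll": 0,"claw": -1}

```text
clock: 5.1
tcp_pos: [0.4011, 0.0115, 0.0552]
orientation: [-0.0, 0.007, 1.0, -0.0]
wrist_force: [0.7, 0.3, -4.0]
finger_gap: 0.0246
grip_force: 59.9
```

Run:
```python
from h import *
c=read_camera("top");cv2.imwrite("pics/t2.png",cv2.resize(c["image"][150:320,220:420],None,fx=4,fy=3.5294*1.0 if 0 else 4)[:600] if 0 else cv2.resize(c["image"][165:315,200:400],None,fx=4,fy=4,interpolation=cv2.INTER_CUBIC))
s=get_state();print(s["tcp_pos"],s["orientation"],s["wrist_force"],s["ft_torque"],s["finger_gap"])
```

```text
[0.40178768 0.00651742 0.05537353] [-2.55622186e-04  9.00632822e-03  9.99955853e-01 -2.66681943e-03] [ 0.40046616 -5.50238671 -4.45157218] [-0.54868038 -0.01524733 -0.037599  ] 0.02460925052988492
```

View pics/t2.png

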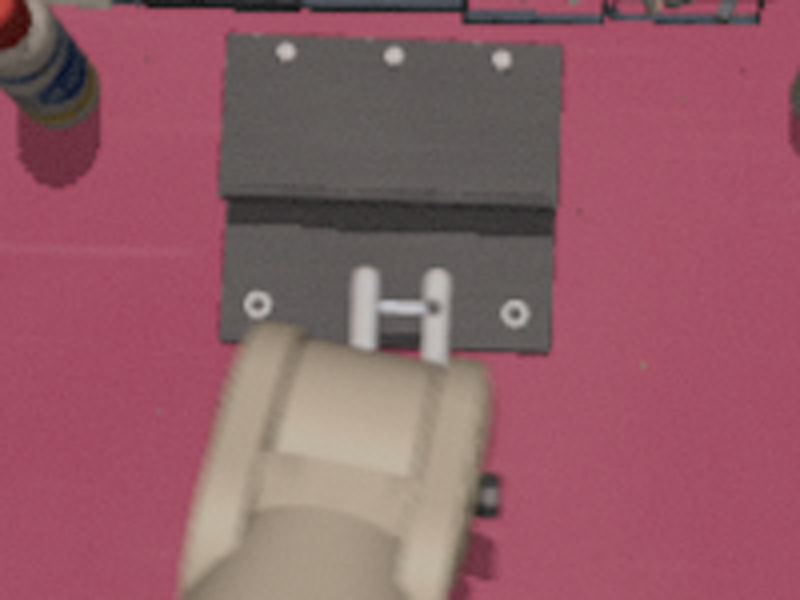

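Run:
```python
from h import *
import json
c=json.load(open("top.json"))
P=lambda x,y,z:pix2plane(c,(x+.5)/4-.5+200,(y+.5)/4-.5+165,z)[:2]
a,b,p=P(366,265,.0715),P(438,267,.0715),P(433,308,.0715)
print(a,b,(a+b)/2,p,np.degrees(np.arctan2(*(b-a)))-180 if 0 else np.degrees(np.arctan2((a-b)[1],(a-b)[0]))-90)
# rail pts again
print(P(220,340,.008),P(549,352,.008))
```

```text
[0.54456346 0.03597728] [ 0.54459085 -0.00923206] [0.54457715 0.01337261] [ 0.51854277 -0.00689456] 0.03471978164472489
[0.50180699 0.13394269] [ 0.50001657 -0.08298033]
```

Call:
send_rows:
  increments:
    - {"dx": 0,"dy": 0,"dz": -0.4,"roll": 0.05,"claw": -1}
    - {"dx": 0,"dy": 0,"dz": -0.8,"roll": 0.05,"claw": -1}
    - {"dx": 0,"dy": 0,"dz": -1.2,"roll": 0.05,"claw": -1}
    - {"dx": 0,"dy": 0,"dz": -1.4,"roll": 0.05,"claw": -1}
    - {"dx": 0,"dy": 0,"dz": -1.45,"roll": 0.05,"claw": -1}

```text
clock: 5.78
tcp_pos: [0.4017, 0.0137, 0.0183]
orientation: [-0.001, 0.002, 1.0, 0.0]
wrist_force: [-0.0, -0.0, -5.2]
finger_gap: 0.0246
grip_force: 60.4
```

Call:
send_rows:
  increments:
    - {"dx": 0.3,"dy": 0,"dz": 0,"roll": 0,"claw": -1}
    - {"dx": 0.7,"dy": 0,"dz": 0,"roll": 0,"claw": -1}
    - {"dx": 1.1,"dy": 0,"dz": 0,"roll": 0,"claw": -1}
    - {"dx": 1.4,"dy": 0,"dz": 0,"roll": 0,"claw": -1}
    - {"dx": 1.5,"dy": 0,"dz": 0,"roll": 0,"claw": -1}

```text
clock: 6.4
tcp_pos: [0.4405, 0.013, 0.0189]
orientation: [0.0, 0.003, 1.0, 0.0]
wrist_force: [0.4, -0.2, -4.6]
finger_gap: 0.0244
grip_force: 60.4
```

Call:
send_rows:
  increments:
    - {"dx": 0.2,"dy": 0,"dz": 0,"roll": 0,"claw": -1}
    - {"dx": 0.4,"dy": 0,"dz": 0,"roll": 0,"claw": -1}
    - {"dx": 0.6,"dy": 0,"dz": 0,"roll": 0,"claw": -1}
    - {"dx": 0.8,"dy": 0,"dz": 0,"roll": 0,"claw": -1}
    - {"dx": 1,"dy": 0,"dz": 0,"roll": 0,"claw": -1}

```text
clock: 7.02
tcp_pos: [0.4649, 0.0131, 0.0188]
orientation: [0.0, 0.003, 1.0, 0.0]
wrist_force: [-0.5, -0.2, -3.8]
finger_gap: 0.0246
grip_force: 60.4
```

Call:
send_rows:
  increments:
    - {"dx": 0.2,"dy": 0,"dz": 0,"roll": 0,"claw": -1}
    - {"dx": 0.4,"dy": 0,"dz": 0,"roll": 0,"claw": -1}
    - {"dx": 0.6,"dy": 0,"dz": 0,"roll": 0,"claw": -1}
    - {"dx": 0.8,"dy": 0,"dz": 0,"roll": 0,"claw": -1}
    - {"dx": 1,"dy": 0,"dz": 0,"roll": 0,"claw": -1}

```text
clock: 7.65
tcp_pos: [0.4884, 0.0132, 0.0184]
orientation: [-0.001, 0.003, 1.0, 0.0]
wrist_force: [-5.9, -0.6, -3.9]
finger_gap: 0.0243
grip_force: 60.6
```

The latch is meeting the pin (-5.9 N). I'm continuing inward.

Call:
send_rows:
  increments:
    - {"dx": 0.2,"dy": 0,"dz": 0,"roll": 0,"claw": -1}
    - {"dx": 0.4,"dy": 0,"dz": 0,"roll": 0,"claw": -1}
    - {"dx": 0.6,"dy": 0,"dz": 0,"roll": 0,"claw": -1}
    - {"dx": 0.8,"dy": 0,"dz": 0,"roll": 0,"claw": -1}
    - {"dx": 1,"dy": 0,"dz": 0,"roll": 0,"claw": -1}

```text
clock: 8.28
tcp_pos: [0.5127, 0.0126, 0.0179]
orientation: [-0.002, 0.004, 1.0, -0.001]
wrist_force: [-4.6, -2.5, -4.7]
finger_gap: 0.0246
grip_force: 60.3
```

Call:
send_rows:
  increments:
    - {"dx": 0.2,"dy": 0,"dz": 0,"roll": 0,"claw": -1}
    - {"dx": 0.4,"dy": 0,"dz": 0,"roll": 0,"claw": -1}
    - {"dx": 0.6,"dy": 0,"dz": 0,"roll": 0,"claw": -1}
    - {"dx": 0.8,"dy": 0,"dz": 0,"roll": 0,"claw": -1}
    - {"dx": 1,"dy": 0,"dz": 0,"roll": 0,"claw": -1}

```text
clock: 8.9
tcp_pos: [0.5402, 0.0134, 0.0189]
orientation: [0.0, 0.003, 1.0, 0.0]
wrist_force: [-2.4, 1.2, -3.7]
finger_gap: 0.0242
grip_force: 60.4
```

Call:
send_rows:
  increments:
    - {"dx": 0.08,"dy": 0,"dz": 0,"roll": 0,"claw": -1}
    - {"dx": 0.08,"dy": 0,"dz": 0,"roll": 0,"claw": -1}
    - {"dx": 0.08,"dy": 0,"dz": 0,"roll": 0,"claw": -1}
    - {"dx": 0.08,"dy": 0,"dz": 0,"roll": 0,"claw": -1}
    - {"dx": 0.08,"dy": 0,"dz": 0,"roll": 0,"claw": -1}

```text
clock: 9.52
tcp_pos: [0.5406, 0.0137, 0.0185]
orientation: [-0.001, 0.003, 1.0, 0.001]
wrist_force: [-3.9, 3.6, -3.3]
finger_gap: 0.0247
grip_force: 60.5
```

Call:
send_rows:
  increments:
    - {"dx": -0.3,"dy": 0,"dz": 0,"roll": 0,"claw": -1}
    - {"dx": -0.6,"dy": 0,"dz": 0,"roll": 0,"claw": -1}
    - {"dx": -0.9,"dy": 0,"dz": 0,"roll": 0,"claw": -1}
    - {"dx": -1.1,"dy": 0,"dz": 0,"roll": 0,"claw": -1}
    - {"dx": -1.3,"dy": 0,"dz": 0,"roll": 0,"claw": -1}

```text
clock: 10.15
tcp_pos: [0.509, 0.013, 0.019]
orientation: [0.0, 0.003, 1.0, -0.0]
wrist_force: [0.2, 0.5, -5.1]
finger_gap: 0.0243
grip_force: 60.5
```

Call:
send_rows:
  increments:
    - {"dx": -0.1,"dy": 0,"dz": 0,"roll": 0,"claw": -1}
    - {"dx": -0.2,"dy": 0,"dz": 0,"roll": 0,"claw": -1}
    - {"dx": -0.3,"dy": 0,"dz": 0,"roll": 0,"claw": -1}
    - {"dx": -0.35,"dy": 0,"dz": 0,"roll": 0,"claw": -1}
    - {"dx": -0.4,"dy": 0,"dz": 0,"roll": 0,"claw": -1}

```text
clock: 10.78
tcp_pos: [0.503, 0.0129, 0.0198]
orientation: [0.004, 0.003, 1.0, 0.0]
wrist_force: [10.3, 0.5, -7.7]
finger_gap: 0.0246
grip_force: 60.0
```

The latch is holding at 10 N. I'm raising the tug slightly and keeping it up.

Call:
send_rows:
  increments:
    - {"dx": -0.05,"dy": 0,"dz": 0,"roll": 0,"claw": -1}
    - {"dx": -0.06,"dy": 0,"dz": 0,"roll": 0,"claw": -1}
    - {"dx": -0.06,"dy": 0,"dz": 0,"roll": 0,"claw": -1}
    - {"dx": -0.06,"dy": 0,"dz": 0,"roll": 0,"claw": -1}
    - {"dx": -0.06,"dy": 0,"dz": 0,"roll": 0,"claw": -1}

```text
clock: 11.4
tcp_pos: [0.503, 0.0128, 0.0201]
orientation: [0.005, 0.003, 1.0, 0.0]
wrist_force: [11.3, 1.5, -8.7]
finger_gap: 0.0244
grip_force: 59.8
```

Call:
send_rows:
  increments:
    - {"dx": 0,"dy": 0,"dz": 0,"roll": 0,"claw": -1}
    - {"dx": 0,"dy": 0,"dz": 0,"roll": 0,"claw": -1}
    - {"dx": 0,"dy": 0,"dz": 0,"roll": 0,"claw": -1}
    - {"dx": 0,"dy": 0,"dz": 0,"roll": 0,"claw": -1}
    - {"dx": 0,"dy": 0,"dz": 0,"roll": 0,"claw": -1}

```text
clock: 12.02
tcp_pos: [0.5029, 0.0129, 0.0201]
orientation: [0.005, 0.003, 1.0, 0.0]
wrist_force: [11.6, 1.4, -9.2]
finger_gap: 0.0246
grip_force: 59.8
```

Run:
```python
from h import *
c=read_camera("scene");im=c["image"][190:290,215:350]
im=np.clip(im.astype(float)*1.8,0,255).astype(np.uint8)
cv2.imwrite("pics/s3.png",cv2.resize(im,None,fx=5.9,fy=5.9,interpolation=cv2.INTER_CUBIC))
s=get_state();print(s["tcp_pos"],s["wrist_force"])
```

```text
[0.50292182 0.01286065 0.02005521] [11.44683509  0.33664242 -9.64834551]
```

View pics/s3.png

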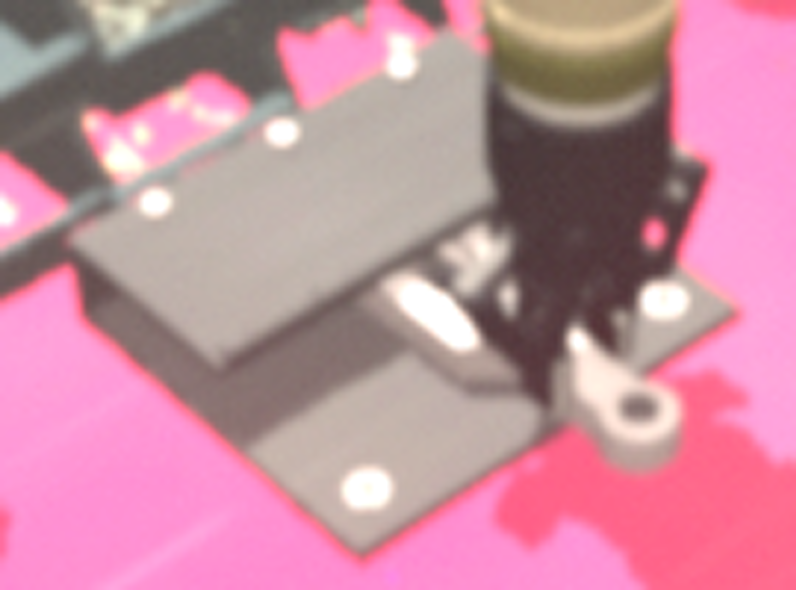

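The jaws are under the cover with the pin in the throat. The tug has been held at over 10 N for more than 1 s, with the seat about 38 mm short. I'm relieving the tug and lowering to the plate.

Call:
send_rows:
  increments:
    - {"dx": 0.3,"dy": 0,"dz": 0,"roll": 0,"claw": -1}
    - {"dx": 0.6,"dy": 0,"dz": -0.05,"roll": 0,"claw": -1}
    - {"dx": 0.6,"dy": 0,"dz": -0.1,"roll": 0,"claw": -1}
    - {"dx": 0.6,"dy": 0,"dz": -0.16,"roll": 0,"claw": -1}
    - {"dx": 0.6,"dy": 0,"dz": -0.16,"roll": 0,"claw": -1}

```text
clock: 12.7
tcp_pos: [0.512, 0.0131, 0.0146]
orientation: [-0.0, 0.003, 1.0, 0.0]
wrist_force: [-0.7, -0.1, -3.3]
finger_gap: 0.0245
grip_force: 60.5
```

Call:
send_rows:
  increments:
    - {"dx": 0,"dy": 0,"dz": -0.04,"roll": 0,"claw": -1}
    - {"dx": 0,"dy": 0,"dz": -0.06,"roll": 0,"claw": -1}
    - {"dx": 0,"dy": 0,"dz": -0.06,"roll": 0,"claw": -0.3}
    - {"dx": 0,"dy": 0,"dz": -0.06,"roll": 0,"claw": 0}
    - {"dx": 0,"dy": 0,"dz": -0.06,"roll": 0,"claw": 0.2}

```text
clock: 13.32
tcp_pos: [0.5129, 0.013, 0.0134]
orientation: [0.0, 0.003, 1.0, 0.0]
wrist_force: [0.2, 0.1, -0.5]
finger_gap: 0.0508
grip_force: 0.0
```

Call:
send_rows:
  increments:
    - {"dx": 0,"dy": 0,"dz": 0,"roll": 0,"claw": 0.5}
    - {"dx": 0,"dy": 0,"dz": 0,"roll": 0,"claw": 0.5}
    - {"dx": 0,"dy": 0,"dz": 1,"roll": 0,"claw": 0.5}
    - {"dx": 0,"dy": 0,"dz": 3,"roll": 0,"claw": 0.5}
    - {"dx": 0,"dy": 0,"dz": 5,"roll": 0,"claw": 0.5}

```text
clock: 13.95
tcp_pos: [0.5121, 0.0132, 0.1393]
orientation: [-0.001, 0.003, 1.0, 0.0]
wrist_force: [0.9, 0.5, -0.1]
finger_gap: 0.0642
grip_force: 0.0
```

Call:
send_rows:
  increments:
    - {"dx": 0,"dy": -2,"dz": 1,"roll": 0,"claw": 0.5}
    - {"dx": 0,"dy": -4,"dz": 2,"roll": 0,"claw": 0.5}
    - {"dx": 0,"dy": -6,"dz": 2,"roll": 0,"claw": 0.5}
    - {"dx": 0,"dy": -8,"dz": 2,"roll": 0,"claw": 0.5}
    - {"dx": 0,"dy": -8,"dz": 2,"roll": 0,"claw": 0.5}

```text
clock: 14.58
tcp_pos: [0.5126, -0.1903, 0.1881]
orientation: [0.0, 0.006, 1.0, -0.0]
wrist_force: [0.5, 0.8, 0.2]
finger_gap: 0.0641
grip_force: 0.0
```

Run:
```python
from h import *
c=read_camera("top");cv2.imwrite("pics/t4.png",cv2.resize(c["image"][165:315,200:400],None,fx=4,fy=4,interpolation=cv2.INTER_CUBIC))
s=get_state();print(s["tcp_pos"],s["wrist_force"],s["clock"])
```

```text
[ 0.5123     -0.18834711  0.18796568] [0.33085644 0.13765804 0.42113244] 14.625
```

View pics/t4.png

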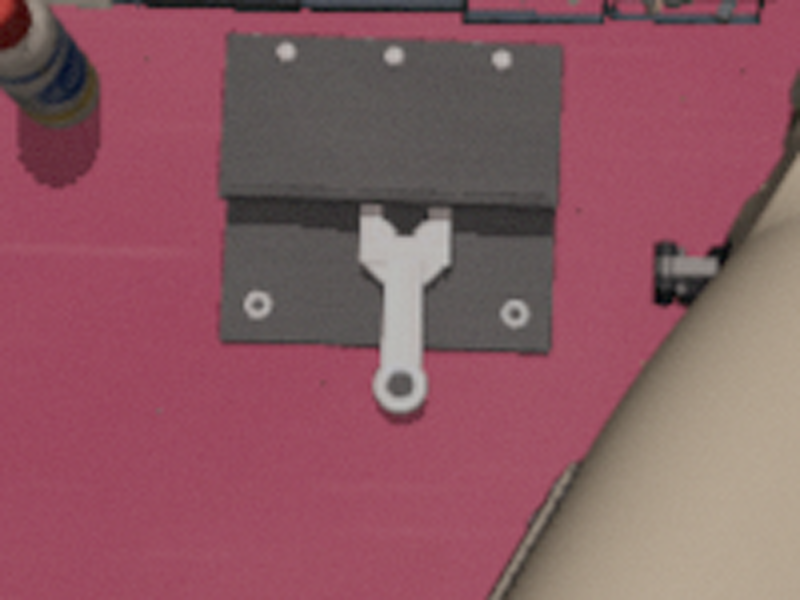

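The hook lies straight and flat, its jaws under the cover, crown at (405,240) and boss at (400,383). The seat is about 30 mm in front of the pin line, and the gripper is clear. Handing in.

```bash
python3 -c "
from workcell import hand_in
print(hand_in())"
```

```text
the job is handed in; nothing more can be done
None
```

I hitched the hook on the pin, tugged it back at 10–12 N for over a second with the latch holding, released it flat on the base plate and handed in at about 15 s; the judge returned no result, and I inferred the shut latch from the tug rather than seeing it.

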